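# Clear a jammed bead bottle, lay out the baking beads and tidy up

### The job

A stray hazelnut is jammed in the neck of the bottle of ceramic baking beads. Pick the bottle up, tip it and rock it side to side, easing it level in between, until the nut drops into the steel dish, then shake all the beads out of the bottle over the baking tray, spread so that none of its three bays is left without a bead; a bead that comes out along with the nut may stay in the dish. Lay the empty bottle back flat in the middle of its rubber mat, set the dish with the nut in it on the middle of the white board, and leave the jar and ramekin alone.

Things in the scene. Friction and masses are not known exactly. Their poses are not given: they have to be found in the camera images.
- bottle_centre (a point): centre of the body of a flat-sided clear plastic bottle lying flat on the mat, neck roughly towards the robot. Body 84 mm long (x), 60 wide (y), 36 high (z), 4 mm walls; grip it across its 60 mm width. The point is half-way up, 44 mm from the back end. Own x points out of the mouth, z up, y to the left looking out of the mouth. About 0.22 kg empty (varies), plus 10 g a piece
- bottle_mouth (a point): centre of the bottle's mouth, 104 mm ahead of bottle_centre, axes alike. Ahead of the body a 22 mm shoulder narrows to a neck 42 mm long, 36 x 20 mm inside, 48 x 33 outside. In it two grey lips lean 3 degrees inwards (away from the mouth), the inner on the left (+y) wall 70 mm ahead of bottle_centre, leaving a 16 mm passage on the right; the outer on the right wall 95 mm ahead, leaving a 20 mm passage on the left
- bottle_mid (a point): point half-way along the whole bottle, 30 mm ahead of bottle_centre, axes alike
- bottle: the same bottle, origin 18 mm below bottle_centre. Merely tipped, pieces sit behind the lips. Tipped 25 to 35 degrees, a 27 degree roll about the long axis, right (-y) side down, lets beads past the inner lip; as much left side down lets those past the outer lip and out, one to three a rock. Beads bearing on the nut wedge it: ease the mouth level, roll left side down while level, then tip, and it drops out
- nut_center (a point): centre of the hazelnut, a brown ball 19 mm across, 10 g. At the start it is caught in the neck between the two lips, behind the outer one, on the right (-y) side
- bead0_center (a point): centre of a white glazed ceramic bead, a ball 15 mm across, 10 g, inside the bottle at the start (8 to 10 beads are present)
- bead1_center (a point): centre of a white glazed ceramic bead, a ball 15 mm across, 10 g, inside the bottle at the start (8 to 10 beads are present)
- bead2_center (a point): centre of a white glazed ceramic bead, a ball 15 mm across, 10 g, inside the bottle at the start (8 to 10 beads are present)
- bead3_center (a point): centre of a white glazed ceramic bead, a ball 15 mm across, 10 g, inside the bottle at the start (8 to 10 beads are present)
- bead4_center (a point): centre of a white glazed ceramic bead, a ball 15 mm across, 10 g, inside the bottle at the start (8 to 10 beads are present)
- bead5_center (a point): centre of a white glazed ceramic bead, a ball 15 mm across, 10 g, inside the bottle at the start (8 to 10 beads are present)
- bead6_center (a point): centre of a white glazed ceramic bead, a ball 15 mm across, 10 g, inside the bottle at the start (8 to 10 beads are present)
- bead7_center (a point): centre of a white glazed ceramic bead, a ball 15 mm across, 10 g, inside the bottle at the start (8 to 10 beads are present)
- bead8_center (a point): centre of a white glazed ceramic bead, a ball 15 mm across, 10 g, inside the bottle at the start (8 to 10 beads are present)
- bead9_center (a point): centre of a white glazed ceramic bead, a ball 15 mm across, 10 g, inside the bottle at the start (8 to 10 beads are present)
- tray: fixed dark steel baking tray, 150 mm (x) by 330 mm (y), walls 30 mm high and 4 mm thick, floor 3 mm thick; origin under its middle on the work surface; two dividers split it into three equal open bays in a row along its y, each 142 by 104 mm inside, with centres at y = -108, 0 and 108 mm
- dish: loose round open steel dish, 150 mm across its rim, 132 mm at its foot, 45 mm high, wall flaring slightly, 0.25 kg, walls 3 mm thick; it can be lifted by its rim; origin under its middle
- mat: fixed black rubber mat 230 mm (x) by 160 mm (y), 4 mm thick; origin under its middle on the work surface
- pepper_jar: bystander: glass jar with a lid, 56 mm across, 85 mm high; origin under its middle
- ramekin: bystander: white ceramic ramekin 86 mm across, 50 mm high; origin under its middle
- board: fixed white plastic chopping board 180 by 180 mm, 12 mm thick, edges along its own x and y; origin under its middle on the work surface
Things that resemble listed ones, but are neither listed nor needed, are in the scene too. Several things look just like the dish: the one meant starts nearest to the robot's base.

How it is judged:
On the way, in this order (a step that is already met when the one before it is completed fails the run):
1. the nut has come out of the bottle and lies in the dish (horizontal distance between nut_center and dish below 0.072 m and z of nut_center in the frame of dish below 0.045 m), for 0.5 s.
2. the bottle is empty and at least one bead lies in each bay of the tray (((y of bead0_center in the frame of tray between -0.163 and -0.0543 m and x of bead0_center in the frame of tray below 0.073 m) or (y of bead1_center in the frame of tray between -0.163 and -0.0543 m and x of bead1_center in the frame of tray below 0.073 m) or (y of bead2_center in the frame of tray between -0.163 and -0.0543 m and x of bead2_center in the frame of tray below 0.073 m) or (y of bead3_center in the frame of tray between -0.163 and -0.0543 m and x of bead3_center in the frame of tray below 0.073 m) or (y of bead4_center in the frame of tray between -0.163 and -0.0543 m and x of bead4_center in the frame of tray below 0.073 m) or (y of bead5_center in the frame of tray between -0.163 and -0.0543 m and x of bead5_center in the frame of tray below 0.073 m) or (y of bead6_center in the frame of tray between -0.163 and -0.0543 m and x of bead6_center in the frame of tray below 0.073 m) or (y of bead7_center in the frame of tray between -0.163 and -0.0543 m and x of bead7_center in the frame of tray below 0.073 m) or (y of bead8_center in the frame of tray between -0.163 and -0.0543 m and x of bead8_center in the frame of tray below 0.073 m) or (y of bead9_center in the frame of tray between -0.163 and -0.0543 m and x of bead9_center in the frame of tray below 0.073 m)) and ((y of bead0_center in the frame of tray between -0.0543 and 0.0544 m and x of bead0_center in the frame of tray below 0.073 m) or (y of bead1_center in the frame of tray between -0.0543 and 0.0544 m and x of bead1_center in the frame of tray below 0.073 m) or (y of bead2_center in the frame of tray between -0.0543 and 0.0544 m and x of bead2_center in the frame of tray below 0.073 m) or (y of bead3_center in the frame of tray between -0.0543 and 0.0544 m and x of bead3_center in the frame of tray below 0.073 m) or (y of bead4_center in the frame of tray between -0.0543 and 0.0544 m and x of bead4_center in the frame of tray below 0.073 m) or (y of bead5_center in the frame of tray between -0.0543 and 0.0544 m and x of bead5_center in the frame of tray below 0.073 m) or (y of bead6_center in the frame of tray between -0.0543 and 0.0544 m and x of bead6_center in the frame of tray below 0.073 m) or (y of bead7_center in the frame of tray between -0.0543 and 0.0544 m and x of bead7_center in the frame of tray below 0.073 m) or (y of bead8_center in the frame of tray between -0.0543 and 0.0544 m and x of bead8_center in the frame of tray below 0.073 m) or (y of bead9_center in the frame of tray between -0.0543 and 0.0544 m and x of bead9_center in the frame of tray below 0.073 m)) and ((y of bead0_center in the frame of tray between 0.0543 and 0.163 m and x of bead0_center in the frame of tray below 0.073 m) or (y of bead1_center in the frame of tray between 0.0543 and 0.163 m and x of bead1_center in the frame of tray below 0.073 m) or (y of bead2_center in the frame of tray between 0.0543 and 0.163 m and x of bead2_center in the frame of tray below 0.073 m) or (y of bead3_center in the frame of tray between 0.0543 and 0.163 m and x of bead3_center in the frame of tray below 0.073 m) or (y of bead4_center in the frame of tray between 0.0543 and 0.163 m and x of bead4_center in the frame of tray below 0.073 m) or (y of bead5_center in the frame of tray between 0.0543 and 0.163 m and x of bead5_center in the frame of tray below 0.073 m) or (y of bead6_center in the frame of tray between 0.0543 and 0.163 m and x of bead6_center in the frame of tray below 0.073 m) or (y of bead7_center in the frame of tray between 0.0543 and 0.163 m and x of bead7_center in the frame of tray below 0.073 m) or (y of bead8_center in the frame of tray between 0.0543 and 0.163 m and x of bead8_center in the frame of tray below 0.073 m) or (y of bead9_center in the frame of tray between 0.0543 and 0.163 m and x of bead9_center in the frame of tray below 0.073 m)) and ((x of bead0_center in the frame of tray between -0.073 and 0.073 m and y of bead0_center in the frame of tray between -0.163 and 0.163 m and z of bead0_center in the frame of tray below 0.03 m) or (horizontal distance between bead0_center and dish below 0.072 m and z of bead0_center in the frame of dish below 0.045 m)) and ((x of bead1_center in the frame of tray between -0.073 and 0.073 m and y of bead1_center in the frame of tray between -0.163 and 0.163 m and z of bead1_center in the frame of tray below 0.03 m) or (horizontal distance between bead1_center and dish below 0.072 m and z of bead1_center in the frame of dish below 0.045 m)) and ((x of bead2_center in the frame of tray between -0.073 and 0.073 m and y of bead2_center in the frame of tray between -0.163 and 0.163 m and z of bead2_center in the frame of tray below 0.03 m) or (horizontal distance between bead2_center and dish below 0.072 m and z of bead2_center in the frame of dish below 0.045 m)) and ((x of bead3_center in the frame of tray between -0.073 and 0.073 m and y of bead3_center in the frame of tray between -0.163 and 0.163 m and z of bead3_center in the frame of tray below 0.03 m) or (horizontal distance between bead3_center and dish below 0.072 m and z of bead3_center in the frame of dish below 0.045 m)) and ((x of bead4_center in the frame of tray between -0.073 and 0.073 m and y of bead4_center in the frame of tray between -0.163 and 0.163 m and z of bead4_center in the frame of tray below 0.03 m) or (horizontal distance between bead4_center and dish below 0.072 m and z of bead4_center in the frame of dish below 0.045 m)) and ((x of bead5_center in the frame of tray between -0.073 and 0.073 m and y of bead5_center in the frame of tray between -0.163 and 0.163 m and z of bead5_center in the frame of tray below 0.03 m) or (horizontal distance between bead5_center and dish below 0.072 m and z of bead5_center in the frame of dish below 0.045 m)) and ((x of bead6_center in the frame of tray between -0.073 and 0.073 m and y of bead6_center in the frame of tray between -0.163 and 0.163 m and z of bead6_center in the frame of tray below 0.03 m) or (horizontal distance between bead6_center and dish below 0.072 m and z of bead6_center in the frame of dish below 0.045 m)) and ((x of bead7_center in the frame of tray between -0.073 and 0.073 m and y of bead7_center in the frame of tray between -0.163 and 0.163 m and z of bead7_center in the frame of tray below 0.03 m) or (horizontal distance between bead7_center and dish below 0.072 m and z of bead7_center in the frame of dish below 0.045 m)) and ((x of bead8_center in the frame of tray between -0.073 and 0.073 m and y of bead8_center in the frame of tray between -0.163 and 0.163 m and z of bead8_center in the frame of tray below 0.03 m) or (horizontal distance between bead8_center and dish below 0.072 m and z of bead8_center in the frame of dish below 0.045 m)) and ((x of bead9_center in the frame of tray between -0.073 and 0.073 m and y of bead9_center in the frame of tray between -0.163 and 0.163 m and z of bead9_center in the frame of tray below 0.03 m) or (horizontal distance between bead9_center and dish below 0.072 m and z of bead9_center in the frame of dish below 0.045 m))), for 0.2 s.
At the end, for the whole second after the job is handed in: no bead is left in the bottle or loose: all in the tray (or dish), at least one in each bay; bottle flat and still on the mat, its half-way point within 60 mm of the mat's middle; dish upright on the board with the nut in it, middles within 40 mm (all of step 1 and all of step 2 and horizontal distance between bottle_mid and mat below 0.06 m and height (world z) of bottle_centre below 0.032 m and (angle between bottle_centre's own z axis and vertical below 0.12 rad or angle between bottle_centre's own z axis and vertical above 3.02 rad) and linear speed of bottle below 0.02 m/s and horizontal distance between dish and board below 0.04 m and height (world z) of dish between 0.008 and 0.02 m and angle between dish's own z axis and vertical below 0.1 rad); the robot touches nothing.
It fails at once if the pepper jar is pushed or knocked more than 40 mm (distance of pepper_jar from where it was at the start of the episode above 0.04 m).
It fails at once if the ramekin is pushed or knocked more than 40 mm (distance of ramekin from where it was at the start of the episode above 0.04 m).
Of bead0, bead1, bead2, bead3, bead4, bead5, bead6, bead7, bead8, bead9 only 8 to 10 are there at a start; the rules pass over those that are not, and their reading is None.
At some moment in a run one of bottle, dish may be knocked a few centimetres aside while the robot is not near it.
It also fails if it takes over 192 s, if anything falls off the work surface, if the arm or the gripper's body presses on something with over 40 N, if the wrist force passes 120 N, or if a joint passes its speed limit or range.

### The arm

A 6-joint arm with a two-finger parallel gripper is mounted at the origin on the work surface. World frame = base frame: x ahead of the robot, y to its left, z up, the work surface at z = 0. Lengths are in m, angles in rad, forces in N, time in s.
With the tool pointing down it reaches from about 0.275 to 0.875 m from the base axis. Payload 12.5 kg.
Tool frame: the origin (TCP) lies at the very end of the fingers, on their centre line; the grasp point (between the pads) lies 19 mm behind it; x points along the fingers, y is the direction in which the jaws open and shut, and the axes are right-handed (so a half turn about x gives the same grasp; the last joint's range is limited). The gripper opens to 85 mm and grips with 20 to 120 N. Pads are 22 mm wide; open, the fingers measure 114 mm over their backs; the gripper's body (76 mm by 85 mm) begins 54 mm behind the grasp point. The pads swing forward as they close: fully open they stand 13 mm farther back than shut.
Start: joints at [1.079, 0.351, 1.652, -0, 1.139, -0.085], TCP at [0.218, 0.505, 0.231] pointing down, gripper open.
Joint ranges: [-2.75, 2.75], [-0.79, 2.1], [0.01, 2.65], [-1.57, 4.71], [0.07, 3.14], [-2.87, 2.87]. Speed limits (rad/s): [2.22, 2.22, 2.79, 3.14, 3.14, 3.14].

### API

Orientations are given as a 3x3 rotation matrix whose columns are the frame's x, y, z axes.
In Python, from bench import manip gives the robot as it stands. Calls block until the motion is done:
- manip.move_ptp(position, orientation): joint-space move of the TCP to a pose.
- manip.move_l(position, attitude=None, max_speed=0.15): straight line of the TCP; attitude=None keeps the orientation; max_speed is the mean speed in m/s.
- manip.move_j(angles): joint-space move.
- manip.set_gripper(opening, effort=None): opening from 0.0 (shut) to 1.0 (fully open); effort is the grip in N (None keeps the last); returns when the fingers have stopped.
- manip.dwell(seconds).
- manip.inverse_kinematics(position, orientation): joint angles nearest the present ones, or None.
- manip.grab_frame(name): name is "side" or "top"; returns (picture, depth): 420x560x3 uint8, red, green, blue; 420x560 float32, m along the optical axis (not along the pixel's ray), 0 where there is no reading.
- manip.get_calibration(name): a dict with "camera_matrix" (3x3 intrinsics, pixels), "R" (3x3) and "t" (3): a world point X has camera coordinates R X + t. Camera axes: x right, y down, z forward; pixel columns grow to the right and rows downward; lengths in m; the calibration is good to about 2 mm. A picture is of the moment at which its call begins. get_calibration takes no time and is no camera call.
A pose or a line that the arm cannot do raises manip.Unreachable and nothing moves.
- manip.sign_off(): hands the job in, once; it reports no verdict.
Trained networks look in the newest picture that a camera, given by its name, has taken for a name from the list of things; names that differ only in an ending like _2 or _b are one class to them, and where a whole thing is asked for, a point or a joint stands for the part that bears it (a point fixed in the world has none). Each returns a list of dicts, best first, with "confidence" (0 to 1); they miss things now and then, are a little off and sometimes report something else, mostly with a low value. They report only what shows in the picture. A call takes as long as a camera call. They do not tell look-alikes from the thing itself.
- manip.look_for(camera, name): "at" ([x, y, z] in m, in world coordinates, good to about 4 mm: the middle of the surface that is visible of it).
Readings, each from a call of its own:
- manip.current_time(): time.
- manip.current_qpos(): joint angles.
- manip.current_joint_vel(): joint speeds.
- manip.current_joint_torque(): joint torques, N m.
- manip.current_ee_pos(): TCP position.
- manip.current_tcp_rot(): TCP orientation.
- manip.current_force(): force on the tool from outside, world axes, zero at the start.
- manip.current_ft_torque(): the same for the moment, N m.
- manip.current_grip_width(): opening from 0.0 (shut) to 1.0 (fully open).
Only numpy, scipy, OpenCV 4.12 (cv2) and the standard library are available. Lean on these libraries where they do the work, as an engineer would, in place of code of your own. Each camera call takes 0.05 s, during which the arm holds its last target. There are 200 camera calls.

## Working session

There is one attempt and no reset: what is moved stays moved. The work goes in short steps, each a Python script; the robot and the scene stay as the last script left them, time stands still between calls to the robot, and variables do not carry over. Pictures are saved under pics/ and viewed, about 12 in all and at most 16, crops included, and the job is handed in when it is done.

```bash
ls; mkdir -p pics
python3 - <<'E'
from bench import manip
import cv2
for c in("top","side"):
    p,d=manip.grab_frame(c); cv2.imwrite(f"pics/{c}0.png",p[...,::-1])
    k=manip.get_calibration(c); print(c,k)
    for n in ["bottle","bottle_mouth","nut_center","tray","dish","mat","pepper_jar","ramekin","board"]:
        try: print(n,[(r["at"],round(r["confidence"],2)) for r in manip.look_for(c,n)])
        except Exception as e: print(n,e)
print(manip.current_time(),manip.current_tcp_rot())
E
```

```text
pics
top {'camera_matrix': array([[537.76020093,   0.        , 281.0062986 ],
       [  0.        , 537.76020093, 208.52240287],
       [  0.        ,   0.        ,   1.        ]]), 'R': array([[-0.0020226 , -0.99995747, -0.00899844],
       [-0.98799988,  0.00338799, -0.15441751],
       [ 0.15444143,  0.00857813, -0.98796471]]), 't': array([-0.22471128,  0.57401114,  1.87709296])}
bottle [([0.4775, -0.0812, 0.04], 0.81)]
bottle_mouth [([0.4753, -0.0864, 0.0427], 0.61)]
nut_center []
tray [([0.5044, 0.2733, 0.0037], 0.61)]
dish [([0.5284, -0.3154, 0.0021], 0.9), ([0.4663, -0.5026, 0.0003], 0.88), ([0.7018, -0.4783, 0.0063], 0.65), ([0.5031, 0.2733, 0.0042], 0.6), ([0.4356, -0.7517, 0.0072], 0.58)]
mat [([0.4838, -0.1084, -0.0005], 0.96)]
pepper_jar [([0.6845, 0.1805, 0.0858], 0.6)]
ramekin []
board [([0.7191, -0.0063, 0.0101], 0.61)]
side {'camera_matrix': array([[382.43430288,   0.        , 276.49128195],
       [  0.        , 382.43430288, 214.58573424],
       [  0.        ,   0.        ,   1.        ]]), 'R': array([[ 0.92617918, -0.3770787 , -0.00194647],
       [-0.260427  , -0.6359096 , -0.72649622],
       [ 0.27270847,  0.67337259, -0.6871677 ]]), 't': array([-0.59630982,  0.03006549,  1.29775343])}
bottle [([0.471, -0.096, 0.0358], 0.85)]
bottle_mouth [([0.4753, -0.0964, 0.0362], 0.75)]
nut_center []
tray [([0.5013, 0.2663, 0.0112], 0.59), ([0.7172, -0.1909, 0.0286], 0.16)]
dish [([0.4686, -0.4902, 0.0019], 0.79), ([0.4347, -0.729, 0.0033], 0.7), ([0.527, -0.304, 0.0066], 0.61), ([0.7053, -0.4626, 0.0081], 0.59)]
mat [([0.4844, -0.1232, 0.0066], 0.55)]
pepper_jar [([0.6822, 0.1701, 0.0523], 0.76)]
ramekin [([0.7173, -0.1934, 0.0279], 0.97)]
board [([0.7181, -0.0171, 0.0091], 0.96)]
1.0 [[-2.68805907e-05  3.95686557e-01  9.18385620e-01]
 [ 3.51321732e-06  9.18385621e-01 -3.95686557e-01]
 [-1.00000000e+00 -7.40980012e-06 -2.60768808e-05]]
```

View pics/top0.png

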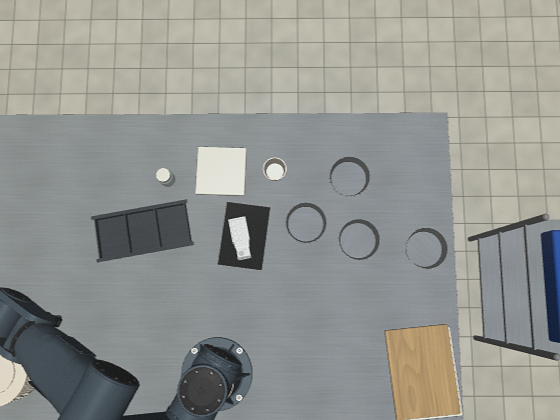

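View pics/side0.png

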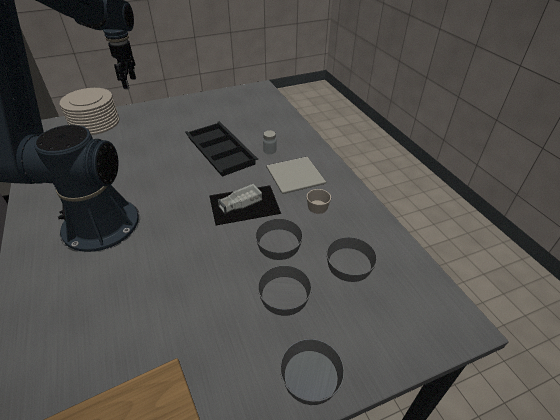

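```bash
cat > h.py <<'E'
from bench import manip
import numpy as np, cv2
def cloud(c):
    p,d=manip.grab_frame(c); k=manip.get_calibration(c); K=k["camera_matrix"]
    v,u=np.mgrid[:420,:560]
    C=np.stack([(u-K[0,2])/K[0,0]*d,(v-K[1,2])/K[1,1]*d,d],-1)
    X=(C-k["t"])@k["R"]
    X[d==0]=np.nan
    return p,X
def rect(P):
    r=cv2.minAreaRect(P[:,:2].astype(np.float32)*1000); return np.round(r[0],1),np.round(r[1],1),round(r[2],1)
E
python3 - <<'E'
from h import *
p,X=cloud("top")
x,y,z=np.moveaxis(X,-1,0); g=p.astype(int).sum(-1)
def box(a,b,c,d): return (x>a)&(x<b)&(y>c)&(y<d)
B=box(.36,.62,-.2,0)
m=B&(z>.018)
print("bottle",rect(X[m]),np.nanmedian(z[m]), [ (round(float(h),3),int(((z>h)&m).sum())) for h in (.02,.03,.035,.04,.045)])
pc=X[m][:,:2]; c=pc.mean(0); w,V=np.linalg.eigh(np.cov((pc-c).T)); print(c,V[:,1])
m=B&(g<130)|m; m=B&(g<130); n,l,s,_=cv2.connectedComponentsWithStats(m.astype(np.uint8)); i=1+s[1:,4].argmax(); print("mat",rect(X[l==i]))
T=box(.38,.62,.1,.45)
print("tray rim",rect(X[T&(z>.015)]), "dark",rect(X[T&(g<130)]))
for n,b in dict(dish=(.43,.63,-.42,-.21)).items():
    q=X[box(*b)&(z>.012)]; print(n,cv2.minEnclosingCircle((q[:,:2]*1000).astype(np.float32)),np.nanmax(q[:,2]))
print("board",rect(X[box(.6,.83,-.12,.1)&(g>600)]))
print("ram",rect(X[box(.6,.83,-.27,-.13)&(z>.03)]),"jar",rect(X[box(.6,.83,.1,.25)&(z>.03)]))
cr=cv2.resize(p[190:290,200:400],None,fx=4,fy=4,interpolation=cv2.INTER_CUBIC)
cv2.imwrite("pics/crop1.png",cr[...,::-1])
E
```

```text
bottle (array([ 488.1, -100.4]), array([223.3, 102.5]), 11.7) 0.038364341920676816 [(0.02, 652), (0.03, 610), (0.035, 485), (0.04, 255), (0.045, 87)]
[ 0.47372004 -0.08209165] [-0.98038913 -0.19707142]
mat (array([426.6, -57.8]), array([53.3,  5. ]), 16.9)
tray rim (array([486. , 271.5]), array([230.4, 338.4]), 3.8) dark (array([505. , 272.1]), array([140.9, 329.7]), 11.4)
dish ((520.7400512695312, -322.4068603515625), 127.19096374511719) 0.05565947319035476
board (array([721.7,  -3.4]), array([175.5, 178.3]), 88.0)
ram (array([ 718.3, -203.1]), array([83.4, 83.5]), 43.2) jar (array([651.9, 168.2]), array([140.9,  53.8]), 29.3)
```

View pics/crop1.png

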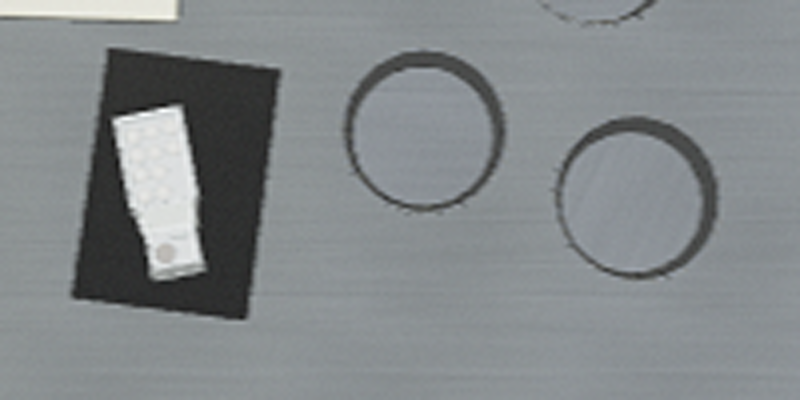

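```bash
cat >> h.py <<'E'
def p2w(c,uv,z):
    k=manip.get_calibration(c); uv=np.atleast_2d(np.asarray(uv,float))
    r=np.c_[uv,np.ones(len(uv))]@np.linalg.inv(k["camera_matrix"]).T@k["R"]; o=-k["R"].T@k["t"]
    return o+r*((z-o[2])/r[:,2])[:,None]
def w2p(c,X):
    k=manip.get_calibration(c); q=(np.atleast_2d(X)@k["R"].T+k["t"])@k["camera_matrix"].T
    return q[:,:2]/q[:,2:]
def biggest(m):
    n,l,s,_=cv2.connectedComponentsWithStats(m.astype(np.uint8)); return np.argwhere(l==1+s[1:,4].argmax())[:,::-1]
def bottle_pose(p):  # lying flat on mat, seen from top -> (xy of bottle_mid, yaw)
    uv=biggest(p[180:290,190:290].min(-1)>140)+[190,180]
    W=p2w("top",uv,.035)[:,:2]; r=cv2.minAreaRect((W*1000).astype(np.float32))
    b=cv2.boxPoints(r)/1000; e=b[1]-b[0],b[2]-b[1]; e=max(e,key=np.linalg.norm); e=e/np.linalg.norm(e)
    if e[0]>0:e=-e
    return np.array(r[0])/1000,np.arctan2(e[1],e[0]),r[1]
def dish_pose(p,uv0):
    u,v=map(int,uv0); g=p.astype(int).sum(-1)
    q=biggest(g[v-28:v+28,u-28:u+28]<310)+[u-28,v-28]
    return q
E
python3 - <<'E'
from h import *
p=cv2.imread("pics/top0.png")[...,::-1]
print("bottle",bottle_pose(p))
mat=np.array([[107,48],[281,70],[246,320],[72,297]])/4+[200,190]
M=p2w("top",mat,.004);print("mat",M.mean(0),np.round(M,3).tolist())
T=p2w("top",[[93,216],[187,201],[192,244],[98,261]],.03);print("tray",T.mean(0),np.round(T,3).tolist())
print("dish",p2w("top",[[306.25,222.9]],.045))
q=dish_pose(p,(306,222)); c,r=cv2.minEnclosingCircle(q.astype(np.float32)); print(c,r,p2w("top",[c],.045))
E
```

```text
bottle (array([ 0.48447467, -0.07542918]), np.float32(3.137673), (358.2615661621094, 390.58404541015625))
mat [ 0.48063113 -0.09226945  0.004     ] [[0.604, -0.028, 0.004], [0.583, -0.187, 0.004], [0.357, -0.156, 0.004], [0.378, 0.001, 0.004]]
tray [0.49807805 0.27006634 0.03      ] [[0.551, 0.451, 0.03], [0.604, 0.113, 0.03], [0.449, 0.091, 0.03], [0.389, 0.425, 0.03]]
dish [[ 0.5211693  -0.31586305  0.045     ]]
(305.81817626953125, 222.18182373046875) 20.04488182067871 [[ 0.52374625 -0.31435309  0.045     ]]
```

```bash
sed -i 's/min(-1)>140/min(-1)>195/' h.py
python3 - <<'E'
from h import *
p=cv2.imread("pics/top0.png")[...,::-1]
print("bottle",bottle_pose(p))
# eyeballed corners
Q=np.array([[113,117],[182,105],[152,280],[205,270]])/4+[200,190]
W=p2w("top",Q,.03);b=W[:2].mean(0);m=W[2:].mean(0);print(W.round(3).tolist(),(b+m)/2,np.arctan2(*(m-b)[1::-1]),np.linalg.norm(m-b))
g=p.astype(int).sum(-1); q=biggest(g[195:265,85:198]<240)+[85,195]
W=p2w("top",q,.02)[:,:2]*1000; print("tray",cv2.minAreaRect(W.astype(np.float32)))
E
```

```text
bottle (array([ 0.65428448, -0.00409356]), np.float32(-1.5747188), (170.57183837890625, 51.525794982910156))
[[0.537, -0.037, 0.03], [0.548, -0.099, 0.03], [0.391, -0.073, 0.03], [0.4, -0.12, 0.03]] [ 0.46907389 -0.08218894  0.03      ] -2.9462044481776672 0.14976705825412703
tray ((499.7507019042969, 275.5824890136719), (167.1372833251953, 345.7467956542969), 9.983170509338379)
```

```bash
sed -i 's/p\[180:290,190:290\]/p[203:275,215:275]/;s/+\[190,180\]/+[215,203]/' h.py
cat >> h.py <<'E'
from scipy.spatial.transform import Rotation as Ro
A=0.006; H=0.012   # TCP sits A ahead of, H below bottle_centre
def Rb(yaw,pitch=0,roll=0):  # deg pitch>0 mouth down; roll>0 right(-y) side down
    return Ro.from_euler("ZYX",[yaw,np.radians(pitch),np.radians(roll)]).as_matrix()
def tool(R): return np.c_[-R[:,2],-R[:,1],-R[:,0]]
def pose(mouth,yaw,pitch=0,roll=0):
    R=Rb(yaw,pitch,roll); return np.asarray(mouth)-R@[.104-A,0,H],tool(R)
def go(mouth,yaw,pitch=0,roll=0): manip.move_ptp(*pose(mouth,yaw,pitch,roll))
def line(mouth,yaw,pitch=0,roll=0,v=.15):
    P,T=pose(mouth,yaw,pitch,roll); manip.move_l(P,T,v)
DISH=np.array([.522,-.3155]); TRAY=np.array([.499,.273]); TYAW=np.radians(10.2)
MAT=np.array([.4806,-.0923]); MYAW=-2.946
E
python3 - <<'E'
from h import *
print(bottle_pose(cv2.imread("pics/top0.png")[...,::-1]))
print(Rb(0,30)[:,0], Rb(0,0,27)[:,1])
f=lambda *a:(lambda q:None if q is None else np.round(q,2))(manip.inverse_kinematics(*pose(*a)))
for yaw in (2.6,2.9,np.pi):
    u=np.array([np.cos(yaw),np.sin(yaw)])
    for pr in ((0,0),(-12,0),(0,-28),(33,-28),(33,28)): print("dish",yaw,pr,f([*(DISH-.025*u),.09],yaw,*pr))
R=Ro.from_euler("z",TYAW).as_matrix()[:2,:2]
for b in(-.108,0,.108):
    for yaw in (TYAW+np.pi,TYAW-np.pi+.5):
        for pr in ((0,0),(33,-28),(33,28)): print("tray",b,round(yaw,2),pr,f([*(TRAY+R@[.02,b]),.07],yaw,*pr))
E
```

```text
(array([ 0.47344531, -0.08037454]), np.float32(-2.9378297), (140.1781005859375, 56.06095504760742))
[ 0.8660254  0.        -0.5      ] [0.         0.89100652 0.4539905 ]
dish 2.6 (0, 0) [-0.61  0.84  1.22 -0.    1.08 -1.64]
dish 2.6 (-12, 0) [-0.6   0.97  1.03 -0.01  1.35 -1.63]
dish 2.6 (0, -28) [-0.77  0.89  1.19  0.51  1.22 -2.01]
dish 2.6 (33, -28) [-0.82  0.66  1.62  1.03  0.75 -2.74]
dish 2.6 (33, 28) [-0.42  0.66  1.62 -1.06  0.64 -0.49]
dish 2.9 (0, 0) [-0.56  0.83  1.23 -0.    1.08 -1.89]
dish 2.9 (-12, 0) [-0.54  0.95  1.06 -0.06  1.33 -1.85]
dish 2.9 (0, -28) [-0.7   0.94  1.1   0.44  1.36 -2.19]
dish 2.9 (33, -28) [-0.8   0.71  1.51  0.92  0.96 -2.85]
dish 2.9 (33, 28) [-0.43  0.61  1.72 -1.17  0.41 -0.61]
dish 3.141592653589793 (0, 0) [-0.52  0.82  1.27 -0.    1.06 -2.09]
dish 3.141592653589793 (-12, 0) [-0.49  0.93  1.11 -0.1   1.29 -2.02]
dish 3.141592653589793 (0, -28) [-0.65  0.96  1.06  0.39  1.45 -2.33]
dish 3.141592653589793 (33, -28) None
dish 3.141592653589793 (33, 28) [-0.46  0.57  1.79 -1.25  0.22 -0.72]
tray -0.108 3.32 (0, 0) [ 0.22  0.75  1.46 -0.    0.93 -
[... 263 characters left out ...]
tray 0 3.32 (0, 0) [ 0.38  0.78  1.39 -0.    0.97 -1.37]
tray 0 3.32 (33, -28) [ 0.21  0.57  1.85  1.33  0.49 -2.84]
tray 0 3.32 (33, 28) [ 0.62  0.68  1.64 -1.02  0.83 -0.25]
tray 0 -2.46 (0, 0) [ 0.45  0.78  1.39 -0.    0.97 -1.8 ]
tray 0 -2.46 (33, -28) None
tray 0 -2.46 (33, 28) [ 0.61  0.59  1.81 -1.31  0.47 -0.36]
tray 0.108 3.32 (0, 0) [ 0.53  0.84  1.27 -0.    1.03 -1.22]
tray 0.108 3.32 (33, -28) [ 0.41  0.61  1.79  1.34  0.36 -2.69]
tray 0.108 3.32 (33, 28) [ 0.77  0.76  1.46 -0.92  0.98 -0.27]
tray 0.108 -2.46 (0, 0) [ 0.59  0.86  1.24 -0.    1.04 -1.66]
tray 0.108 -2.46 (33, -28) [ 0.38  0.68  1.63  1.06  0.74 -2.81]
tray 0.108 -2.46 (33, 28) [ 0.77  0.68  1.65 -1.12  0.61 -0.43]
```

Run:
```python
from h import *
lo=np.array([-2.75,-.79,.01,-1.57,.07,-2.87]);hi=np.array([2.75,2.1,2.65,4.71,3.14,2.87])
R2=Ro.from_euler("z",TYAW).as_matrix()[:2,:2]
for n,c,z in [("dish",DISH,.09)]+[(f"bay{b}",TRAY+R2@[0,b],.07) for b in(-.108,0,.108)]:
  for s in(1,-1):
    out=[]
    for d in range(-180,180,20):
        yaw=np.radians(d);u=np.array([np.cos(yaw),np.sin(yaw)])
        Q=[]
        for pr in ((0,0),(0,-28),(-10,-28),(33,-28),(33,28),(33,0)):
            P,T=pose([*(c-.02*u),z],yaw,*pr); T=T@np.diag([1,s,s])
            q=manip.inverse_kinematics(P,T)
            if q is None: Q=None;break
            Q.append(q)
        if Q: Q=np.array(Q); out.append((d,round(np.minimum(Q-lo,hi-Q).min(),2),round(np.ptp(Q,0).max(),2)))
    print(n,s,out)
```

```text
dish 1 [(-60, np.float64(0.15), np.float64(1.17)), (-40, np.float64(0.33), np.float64(1.17)), (-20, np.float64(0.5), np.float64(1.21)), (0, np.float64(0.25), np.float64(1.41)), (20, np.float64(0.01), np.float64(1.68)), (40, np.float64(0.09), np.float64(2.14)), (60, np.float64(0.22), np.float64(2.25)), (80, np.float64(0.01), np.float64(2.34)), (100, np.float64(0.02), np.float64(2.37)), (120, np.float64(0.28), np.float64(2.3)), (140, np.float64(0.17), np.float64(2.27)), (160, np.float64(0.05), np.float64(2.27))]
dish -1 [(-180, np.float64(0.15), np.float64(2.26)), (-140, np.float64(0.28), np.float64(1.43)), (-120, np.float64(0.55), np.float64(1.32)), (-100, np.float64(0.77), np.float64(1.25)), (-80, np.float64(0.73), np.float64(1.2)), (-60, np.float64(0.7), np.float64(1.17)), (-40, np.float64(0.68), np.float64(1.17)), (-20, np.float64(0.5), np.float64(1.21)), (0, np.float64(0.25), np.float64(1.41)), (20, np.float64(0.01), np.float64(1.68)), (120, np.float64(0.02), np.float64(2.3)), (140, np.float64(0.15), np.float64(2.27)), (160, np.float64(0.28), np.float64(2.27))]
bay-0.108 1 [(0, np
[... 2030 characters left out ...]
1.35)), (80, np.float64(-0.0), np.float64(5.74)), (120, np.float64(0.09), np.float64(2.38)), (140, np.float64(0.0), np.float64(5.46))]
bay0.108 -1 [(-160, np.float64(0.06), np.float64(2.39)), (-140, np.float64(0.17), np.float64(2.36)), (-120, np.float64(0.25), np.float64(2.4)), (-100, np.float64(0.0), np.float64(4.45)), (-80, np.float64(0.14), np.float64(1.7)), (-60, np.float64(0.41), np.float64(1.43)), (-40, np.float64(0.68), np.float64(1.32)), (-20, np.float64(0.72), np.float64(1.25)), (0, np.float64(0.67), np.float64(1.2)), (20, np.float64(0.64), np.float64(1.19)), (40, np.float64(0.59), np.float64(1.23)), (60, np.float64(0.35), np.float64(1.35)), (80, np.float64(-0.0), np.float64(5.74))]
```

```bash
sed -i 's/^def tool.*/def tool(R): return np.c_[-R[:,2],R[:,1],R[:,0]]/' h.py
python3 - <<'E'
from h import *
t0=manip.current_time()
p,X=cloud("top"); print(bottle_pose(p))
yaw=-2.942; mid=np.array([.4705,-.0815]); u=np.array([np.cos(yaw),np.sin(yaw)])
tcp=mid-(.030-A)*u; T=tool(Rb(yaw))
manip.set_gripper(1.0)
manip.move_ptp([*tcp,.12],T); print(manip.current_time()-t0, manip.current_qpos().round(2))
manip.move_l([*tcp,.010],None,.1)
manip.set_gripper(0.0,100); print("w",manip.current_grip_width(),manip.current_force(),manip.current_time())
manip.move_l([*tcp,.05],None,.06)
p,d=manip.grab_frame("side"); cv2.imwrite("pics/side1.png",cv2.resize(p[100:300,150:400],None,fx=3,fy=3)[...,::-1])
print(manip.current_grip_width(),manip.current_force(),manip.current_ft_torque(),manip.current_time())
E
```

```text
(array([ 0.47344531, -0.08037454]), np.float32(-2.9378297), (140.1781005859375, 56.06095504760742))
2.5917000000000003 [-0.25  0.41  1.88  0.    0.85  1.12]
w 0.6824259313418397 [-3.07740229  0.73744428 10.06881241] 5.275
0.6841401278021179 [-1.40040934  0.10964026 -3.29692066] [-0.00268393 -0.02911985  0.00236593] 6.1417
```

View pics/side1.png

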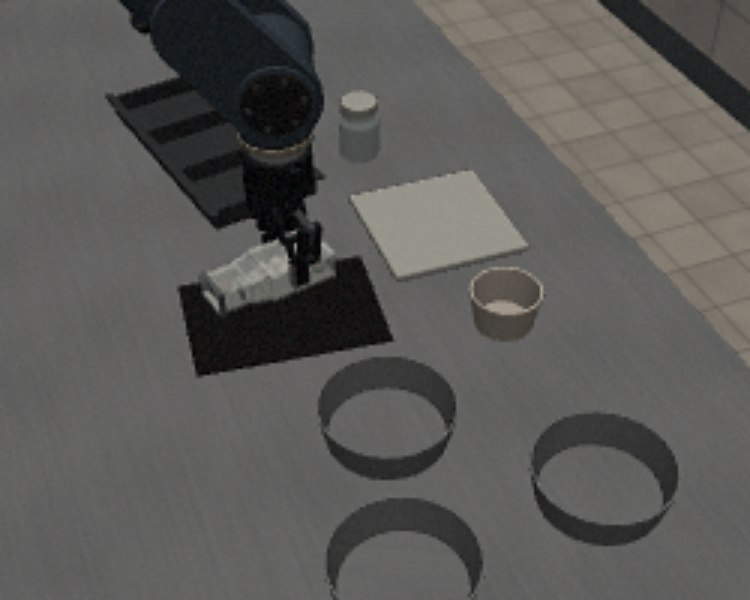

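```bash
cat >> h.py <<'E'
def snap(c,name,box=(0,420,0,560),f=1):
    p,d=manip.grab_frame(c); a,b,e,g=box
    if name: cv2.imwrite(f"pics/{name}.png",cv2.resize(p[a:b,e:g],None,fx=f,fy=f,interpolation=cv2.INTER_CUBIC)[...,::-1])
    return p
E
python3 - <<'E'
from h import *
p=snap("top",None); q=dish_pose(p,(306,222)); c,r=cv2.minEnclosingCircle(q.astype(np.float32)); print("dish",c,r,p2w("top",[c],.045))
yaw=np.radians(-60); u=np.array([np.cos(yaw),np.sin(yaw)]); m=DISH-.03*u
go([*m,.14],yaw,-8,0); print(manip.current_time())
go([*m,.10],yaw,-2,-27); print(manip.current_time())
for pt in (12,22,32): line([*m,.085],yaw,pt,-27,.08)
print(manip.current_time(),manip.current_force()); manip.dwell(.7)
snap("side","s2",(180,330,180,400),3.5)
print(manip.current_time(),manip.current_force())
E
```

```text
dish (305.6188049316406, 222.40098571777344) 19.943321228027344 [[ 0.52296349 -0.3136378   0.045     ]]
7.9583
8.4583
9.5833 [ 0.18532723 -0.59014403 -3.64346007]
10.3333 [ 0.2811123   0.11854191 -2.87829539]
```

View pics/s2.png

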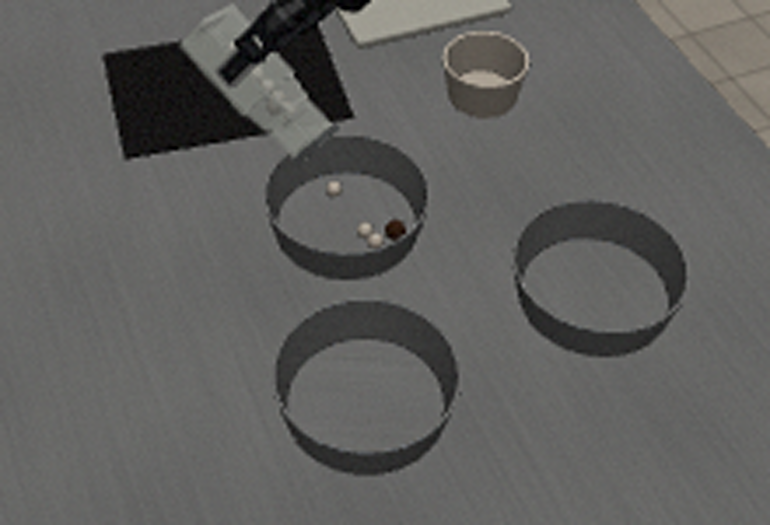

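```bash
cat >> h.py <<'E'
TR=Ro.from_euler("z",TYAW).as_matrix()[:2,:2]
def bay(y,x=-.03): return TRAY+TR@[x,y]
def beads(c):   # white blobs in the tray, tray-frame mm
    p=snap(c,None); tri=w2p(c,[[*(TRAY+TR@[a,b]),.01] for a,b in((-.071,-.16),(.071,-.16),(.071,.16),(-.071,.16))])
    m=np.zeros((420,560),np.uint8); cv2.fillPoly(m,[tri.astype(np.int32)],1)
    m&=(p.min(-1)>110).astype(np.uint8)
    n,l,s,ce=cv2.connectedComponentsWithStats(m)
    return [(*np.round((p2w(c,[ce[i]],.01)[0,:2]-TRAY)@TR*1000).astype(int).tolist(),int(s[i,4])) for i in range(1,n)]
def rock(m,yaw,z=.07,P=32):
    go([*m,z],yaw,P,27); manip.dwell(.4)
    go([*m,z],yaw,P,-27); manip.dwell(.5)
E
python3 - <<'E'
from h import *
yaw=np.radians(-60); u=np.array([np.cos(yaw),np.sin(yaw)]); m=DISH-.03*u
line([*m,.12],yaw,-8,-15,.15); 
y=TYAW; m=bay(-.108)
go([*m,.15],y,-8,0); print(manip.current_time(),manip.current_force())
go([*m,.085],y,0,27)
rock(m,y)
print(manip.current_time(),beads("top"),beads("side"))
line([*m,.10],y,-5,0,.2)
print(manip.current_time(),beads("top"),beads("side"))
snap("side","s3",(100,260,160,380),3.5)
E
```

```text
12.5417 [-0.33519419  0.60613959 -3.19069753]
15.5833 [(8, 0, 2), (-37, -112, 70), (-56, -66, 4), (-62, -84, 3)] [(-33, 20, 1), (-26, 13, 3), (-4, -16, 1)]
16.625 [(-38, -91, 186)] [(-17, 31, 90)]
```

View pics/s3.png

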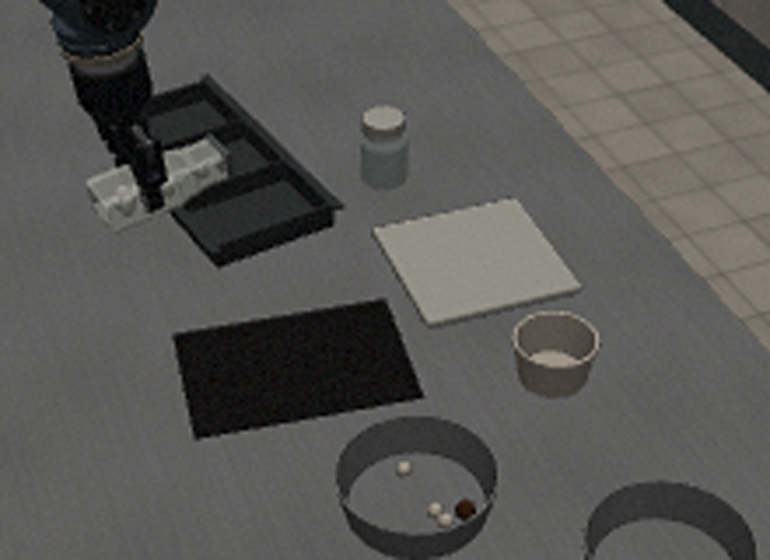

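```bash
cat >> h.py <<'E'
def check(b,pitch=-3):
    go([*bay(b,-.12),.11],TYAW,pitch,0)
    return round(manip.current_time(),1),"top",beads("top"),"side",beads("side")
E
python3 - <<'E'
from h import *
y=TYAW; m=bay(-.108)
for k in range(2):
    go([*m,.08],y,0,27); 
    go([*m,.07],y,33,27); manip.dwell(.6)
    go([*m,.07],y,33,-27); manip.dwell(.6)
    r=check(-.108); print(r)
    if len(r[4]): break
    snap("top",f"t4_{k}",(190,280,60,210),5)
E
```

```text
(21.0, 'top', [], 'side', [])
(25.4, 'top', [], 'side', [(-72, 36, 1)])
```

Run:
```python
from h import *
y=TYAW; m=bay(-.108)
go([*m,.08],y,0,27); go([*m,.07],y,33,27); manip.dwell(.6)
a=snap("top",None)[190:280,70:220]
go([*m,.07],y,33,-27); manip.dwell(.6)
b=snap("top",None)[190:280,70:220]
c=snap("side",None)[90:200,140:290]
im=np.vstack([cv2.resize(a,(500,300)),cv2.resize(b,(500,300))])
im2=np.vstack([cv2.resize(c,(300,220)),np.zeros((380,300,3),np.uint8)])
cv2.imwrite("pics/t5.png",np.hstack([im,im2])[...,::-1]); print(manip.current_time(),manip.current_force())
```

```text
29.025 [ 0.52591941 -0.61654718 -2.79121321]
```

View pics/t5.png

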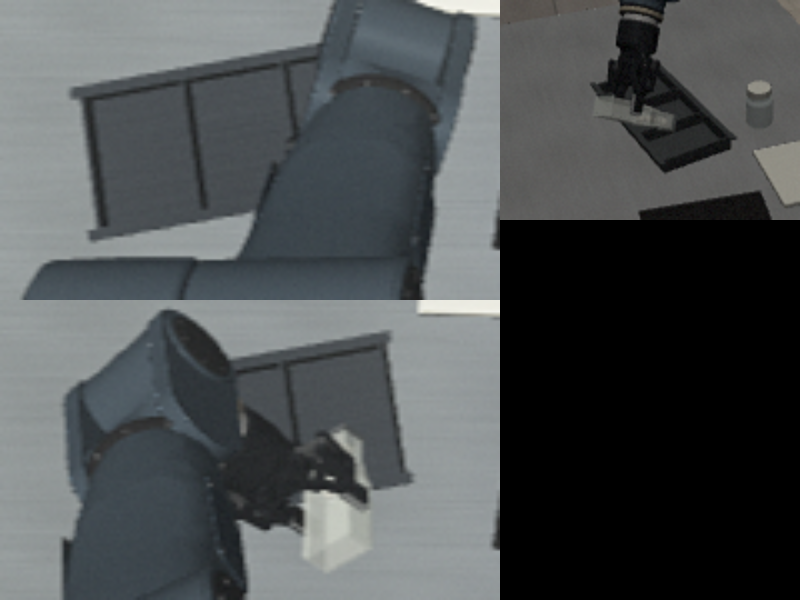

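Run:
```python
from h import *
k=manip.get_calibration("side"); o=-k["R"].T@k["t"]; print(o,k["R"][2])
# bottle ~0.45 m from camera along axis
for d in(.4,.5,.6):
    c=o+k["R"][2]*d
    for yd in(-60,-30,0,-90):
        q=manip.inverse_kinematics(*pose(c,np.radians(yd),32,-27)); print(d,c.round(2),yd,None if q is None else q.round(2))
```

```text
[ 0.20621125 -1.07960838  0.91245601] [ 0.27270847  0.67337259 -0.6871677 ]
0.4 [ 0.32 -0.81  0.64] -60 None
0.4 [ 0.32 -0.81  0.64] -30 None
0.4 [ 0.32 -0.81  0.64] 0 None
0.4 [ 0.32 -0.81  0.64] -90 None
0.5 [ 0.34 -0.74  0.57] -60 None
0.5 [ 0.34 -0.74  0.57] -30 None
0.5 [ 0.34 -0.74  0.57] 0 None
0.5 [ 0.34 -0.74  0.57] -90 None
0.6 [ 0.37 -0.68  0.5 ] -60 None
0.6 [ 0.37 -0.68  0.5 ] -30 [-0.98  0.74  0.46 -0.78  2.08 -2.51]
0.6 [ 0.37 -0.68  0.5 ] 0 [-1.01  0.56  0.76 -0.7   1.63 -2.83]
0.6 [ 0.37 -0.68  0.5 ] -90 None
```

Run:
```python
from h import *
m=bay(-.108)
line([*m,.10],TYAW,-3,-10,.2)
a=snap("top",None)
k=manip.get_calibration("side"); o=-k["R"].T@k["t"]
for d,yd in((.5,-30),(.55,-30),(.6,-30),(.6,-10),(.65,-30),(.7,-30)):
    try: go(o+k["R"][2]*d,np.radians(yd),-3,0); print(d,yd);break
    except manip.Unreachable: pass
print(manip.current_time())
P=manip.current_ee_pos(); u,v=w2p("side",P)[0].astype(int); print(u,v,manip.current_force())
snap("side","s6",(max(v-75,0),v+75,max(u-100,0),u+100),4)
```

```text
0.5 -30
33.3333
206 216 [-0.91537912  0.64946045 -2.59531808]
```

View pics/s6.png

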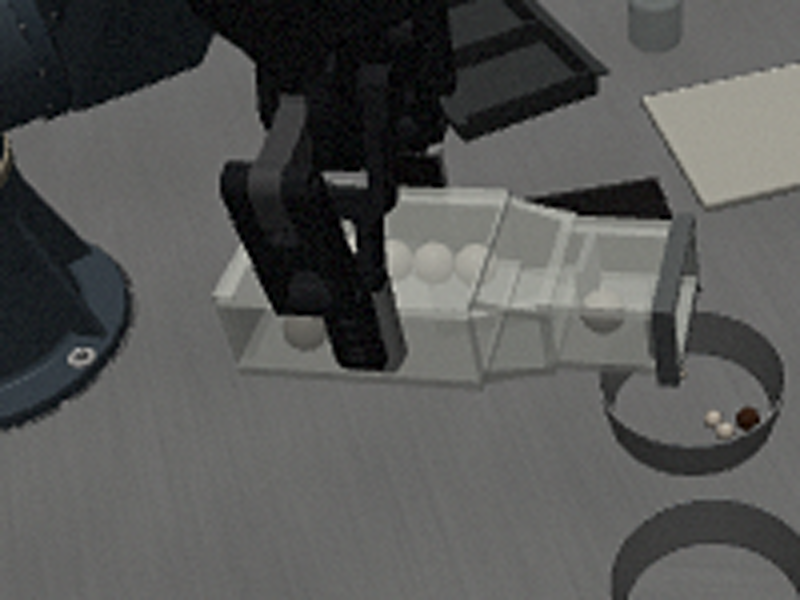

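```bash
cat >> h.py <<'E'
def spill(m,yaw=TYAW,P=33,z=.072,load=True):
    if load:
        go([*m,z+.015],yaw,4,27); line([*m,z],yaw,P,27,.12); manip.dwell(.5)
        line([*m,z+.015],yaw,6,20,.12)
    go([*m,z+.015],yaw,4,-27); manip.dwell(.2)
    for q in (14,24,P): line([*m,z],yaw,q,-27,.08)
    manip.dwell(.6)
E
python3 - <<'E'
from h import *
m=bay(-.108)
go([*m,.12],TYAW,2,-10)
spill(m,load=False)
print(manip.current_time(),manip.current_force()); print(check(-.108))
spill(m); print(check(-.108));
E
```

```text
38.9917 [-0.10386566  0.64815046 -2.69673401]
(39.9, 'top', [], 'side', [])
(46.2, 'top', [(29, -86, 13), (-24, -104, 13)], 'side', [(-72, 36, 1), (28, -84, 4), (-24, -102, 4)])
```

Run:
```python
from h import *
for b in (0,.108):
    m=bay(b); go([*m,.12],TYAW,0,0)
    for k in range(4):
        spill(m); r=check(b); print(b,r)
        n=[q for q in r[2] if abs(q[1]-b*1000)<50 and q[2]>7]
        if n: break
    if not n: break
    if manip.current_time()>100: break
```

```text
0 (53.2, 'top', [(29, -86, 13), (29, 21, 13), (-24, -104, 13), (-26, 2, 13)], 'side', [(29, 26, 2), (-26, 5, 4), (28, -84, 4), (-24, -102, 4)])
0.108 (60.2, 'top', [(29, -86, 13), (29, 21, 13), (27, 130, 13), (-24, -104, 13), (-26, 2, 13), (-28, 109, 14)], 'side', [(27, 133, 2), (-28, 112, 4), (29, 26, 2), (-26, 5, 4), (28, -84, 4), (-24, -102, 4)])
```

Run:
```python
from h import *
spill(bay(.108)); print(check(.108))
k=manip.get_calibration("side"); o=-k["R"].T@k["t"]
go(o+k["R"][2]*.5,np.radians(-30),-3,0)
P=manip.current_ee_pos(); u,v=w2p("side",P)[0].astype(int); print(u,v,manip.current_force(),manip.current_time())
snap("side","s7",(max(v-75,0),v+75,max(u-100,0),u+100),4)
```

```text
(66.7, 'top', [(29, -86, 13), (29, 21, 13), (27, 130, 13), (-24, -104, 13), (-26, 2, 13), (-28, 109, 14)], 'side', [(27, 133, 2), (-28, 112, 4), (27, 24, 3), (-26, 5, 4), (28, -84, 4), (-24, -102, 4)])
206 216 [ 0.1224607  -0.19616112 -0.81649251] 70.675
```

View pics/s7.png

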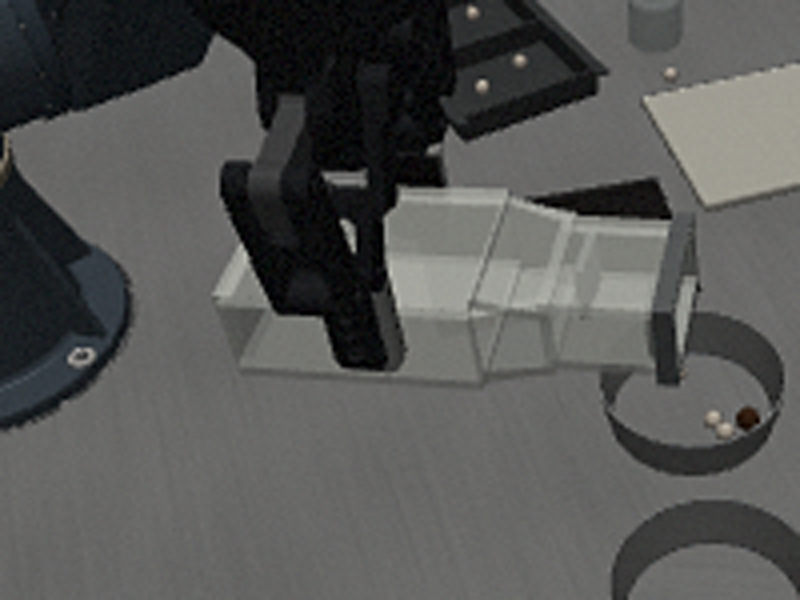

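Run:
```python
from h import *
print("bead",p2w("side",[[273.5,159.25]],.0075))
yaw=3.014;u=np.array([np.cos(yaw),np.sin(yaw),0])
c=np.array([*MAT,0])-(.030-A)*u
T=tool(Rb(yaw))
manip.move_ptp(c+[0,0,.09],T)
manip.move_l(c+[0,0,.012],None,.08); print(manip.current_force())
manip.set_gripper(1.0); manip.move_l(c+[0,0,.13],None,.2)
manip.move_ptp([.35,.0,.35],T)
print(manip.current_time())
p=snap("top","t8",(150,290,80,390),2.5)
for cam in("top","side"):
    if cam=="side": p=snap(cam,None)
    uv=w2p(cam,[[.68,.085,.0075]])[0].astype(int); s=p[uv[1]-25:uv[1]+25,uv[0]-25:uv[0]+25].min(-1)
    print(cam,uv,[ (b["at"],b["confidence"]) for b in manip.look_for(cam,"bead0_center")])
```

```text
bead [[0.67754865 0.11501137 0.0075    ]]
[ 0.37014724 -0.81132696 -1.71446134]
77.2083
top [196 181] []
side [276 163] [([0.5272, -0.2977, 0.0113], 0.35)]
```

View pics/t8.png

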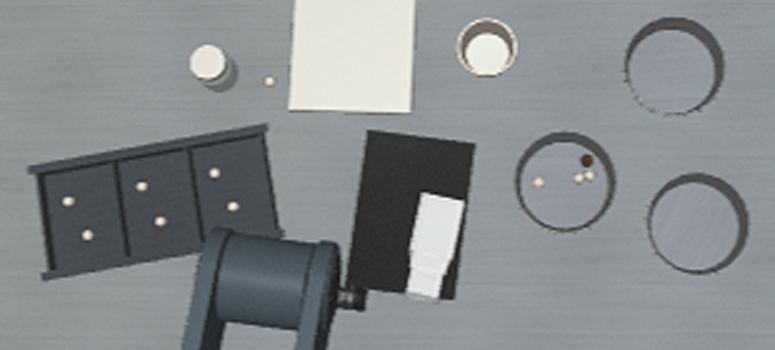

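Run:
```python
from h import *
manip.move_ptp([.35,.12,.35],tool(Rb(3.0)))
p=snap("top",None); print(bottle_pose(p), manip.current_time())
Q=np.array([[421,192],[466,198],[406,293],[438,300]])/2.5+[80,150]
W=p2w("top",Q,.03);b=W[:2].mean(0);m=W[2:].mean(0);print(W.round(3).tolist(),(b+m)/2,np.arctan2(*(m-b)[1::-1]),np.linalg.norm(m-b))
print("bead",p2w("top",[[187.6,182.4]],.0075))
g=p[200:275,210:275].min(-1)
cv2.imwrite("pics/t9.png",cv2.resize(p[195:280,205:290],None,fx=7,fy=7,interpolation=cv2.INTER_CUBIC)[...,::-1])
q=dish_pose(p,(306,222)); c,r=cv2.minEnclosingCircle(q.astype(np.float32)); print("dish",c,r)
```

```text
(array([ 0.43406851, -0.12540427]), np.float32(2.9264112), (58.043312072753906, 140.34056091308594)) 78.0083
[[0.51, -0.109, 0.03], [0.501, -0.174, 0.03], [0.366, -0.089, 0.03], [0.356, -0.134, 0.03]] [ 0.43304362 -0.12665166  0.03      ] 2.9385324386729494 0.14747805564115646
bead [[0.67732978 0.11695512 0.0075    ]]
dish (305.81817626953125, 222.18182373046875) 20.04488182067871
```

View pics/t9.png

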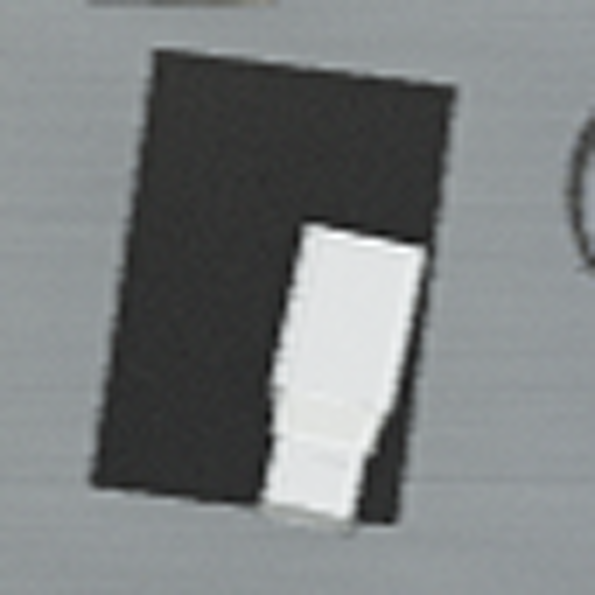

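Run:
```python
from h import *
yaw=2.935;u=np.array([np.cos(yaw),np.sin(yaw),0]); T=tool(Rb(yaw))
c=np.array([.4335,-.126,0])-(.030-A)*u
manip.set_gripper(1.0,80)
manip.move_ptp(c+[0,0,.12],T); manip.move_l(c+[0,0,.012],None,.12); manip.set_gripper(0); print(manip.current_grip_width())
manip.move_l(c+[0,0,.03],None,.1)
d=np.array([*MAT,0])-[.4335,-.126,0]
manip.move_l(c+d+[0,0,.03],None,.1); manip.move_l(c+d+[0,0,.013],None,.06)
manip.set_gripper(1.0); manip.move_l(c+d+[0,0,.12],None,.2); print("bottle down",manip.current_time())
ball=np.array([.6775,.116,.0075])
best=None
for sg in(1,-1):
  for yz in(0,-.2,.2):
    t=np.radians(25); a=np.array([0,np.sin(t),-np.cos(t)]); w=np.array([0,np.cos(t),np.sin(t)]); 
    Rz=Ro.from_euler("z",yz).as_matrix(); yv=np.array([sg,0,0.]); R=Rz@np.c_[a,yv,np.cross(a,yv)]
    P=ball+Rz@(.003*a+.004*w)
    q=manip.inverse_kinematics(P,R); print(sg,yz,None if q is None else q.round(2))
```

```text
0.6875989185136787
bottle down 83.5667
1 0 [-0.06  0.88  1.42  0.55  0.95 -0.4 ]
1 -0.2 [-0.05  0.85  1.48  0.6   0.83 -0.27]
1 0.2 [-0.05  0.91  1.35  0.49  1.05 -0.53]
-1 0 [-0.06  0.88  1.42  0.55  0.95  2.74]
-1 -0.2 None
-1 0.2 [-0.05  0.91  1.35  0.49  1.05  2.61]
```

Run:
```python
from h import *
ball=np.array([.6775,.116,.0075])
t=np.radians(25); a=np.array([0,np.sin(t),-np.cos(t)]); w=np.array([0,np.cos(t),np.sin(t)]); y=np.array([1.,0,0])
R=np.c_[a,y,np.cross(a,y)]; P=ball+.003*a+.004*w
manip.move_ptp(P-.11*a,R)
p=snap("top",None); print(bottle_pose(p))
manip.set_gripper(.55,25)
manip.move_l(P,None,.1); print(manip.current_force(),manip.current_ee_pos())
manip.set_gripper(0); print("w",manip.current_grip_width(),manip.current_force(),manip.current_time())
manip.move_l(P-.11*a,None,.12); print("w",manip.current_grip_width(),manip.current_time())
snap("side","s10",(110,200,200,340),5)
```

```text
(array([ 0.48018237, -0.09259592]), np.float32(2.9296067), (59.826324462890625, 140.59388732910156))
[-0.1689931   0.23040784  0.29856869] [0.67796686 0.12061854 0.00716262]
w 0.14764988257829365 [-0.18585588  0.11787493  1.99566179] 87.3833
w 0.14370127307311953 88.45
```

View pics/s10.png

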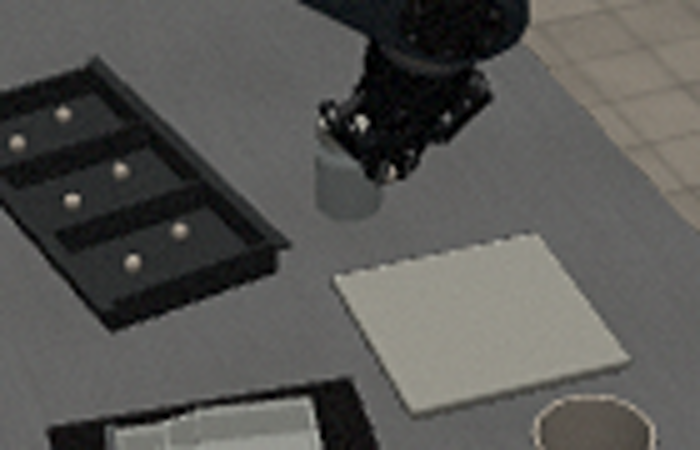

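Run:
```python
from h import *
R=manip.current_tcp_rot()
b=TRAY+TR@[.0,-.120]
manip.move_ptp([*b,.11],R); manip.move_l([*b,.032],None,.12)
manip.set_gripper(.4); manip.dwell(.3); manip.move_l([*b,.12],None,.2)
# rim grasp IK
C=np.array([.522,-.315])
for D,h in((C,0),(np.array([.7195,-.0045]),.012)):
  for az in (149,165,180,130,110):
    e=np.array([np.cos(np.radians(az)),np.sin(np.radians(az)),0]); t=np.radians(11)
    a=-e*np.sin(t)+np.array([0,0,-np.cos(t)])
    for s in(1,-1):
        y=s*(e*np.cos(t)-np.array([0,0,np.sin(t)])); R=np.c_[a,y,np.cross(a,y)]
        q=manip.inverse_kinematics(np.array([*D,.025+h])+.069*e,R); print(h,az,s,None if q is None else q.round(2))
manip.move_ptp([.45,-.1,.35],tool(Rb(3.0)))
p=snap("top",None); print(manip.current_time(),beads("top"),bottle_pose(p))
q=dish_pose(p,(306,222)); c,r=cv2.minEnclosingCircle(q.astype(np.float32)); print("dish",c,r,p2w("top",[c],.045))
```

```text
0 149 1 None
0 149 -1 [-0.64  0.58  1.94  0.04  0.43 -0.14]
0 165 1 [-0.7   0.59  1.93  0.19  0.46  2.54]
0 165 -1 [-0.7   0.59  1.93  0.19  0.46 -0.6 ]
0 180 1 [-0.76  0.61  1.89  0.27  0.52  2.16]
0 180 -1 [-0.76  0.61  1.89  0.27  0.52 -0.98]
0 130 1 [-0.56  0.59  1.92 -0.14  0.45 -2.71]
0 130 -1 [-0.56  0.59  1.92 -0.14  0.45  0.43]
0 110 1 [-0.49  0.62  1.86 -0.25  0.53 -2.2 ]
0 110 -1 [-0.49  0.62  1.86 -0.25  0.53  0.94]
0.012 149 1 [ 0.02  0.73  1.59 -0.16  0.67 -2.46]
0.012 149 -1 [ 0.02  0.73  1.59 -0.16  0.67  0.68]
0.012 165 1 [-0.03  0.7   1.63 -0.07  0.62 -2.86]
0.012 165 -1 [-0.03  0.7   1.63 -0.07  0.62  0.29]
0.012 180 1 None
0.012 180 -1 [-0.09  0.7   1.65  0.03  0.61 -0.11]
0.012 130 1 [ 0.06  0.77  1.5  -0.22  0.77 -2.05]
0.012 130 -1 [ 0.06  0.77  1.5  -0.22  0.77  1.09]
0.012 110 1 [ 0.09  0.82  1.38 -0.24  0.9  -1.68]
0.012 110 -1 [ 0.09  0.82  1.38 -0.24  0.9   1.46]
92.8833 [(29, -86, 13), (29, 21, 13), (0, -124, 15), (27, 130, 13), (-24, -104, 13), (-26, 2, 13), (-28, 109, 14)] (array([ 0.4387908 , -0.06253444]), np.float32(-3.1303942), (3.55552077293396, 0.0))
dish (305.5, 222.38235473632812) 20.015878677368164 [[ 0.52303157 -0.31321643  0.045     ]]
```

Run:
```python
from h import *
print("board",p2w("top",[[221,171]],.012))
C=np.array([.5215,-.3145,0]); B=np.array([.7205,-.004,0])
az=165; e=np.array([np.cos(np.radians(az)),np.sin(np.radians(az)),0]); t=np.radians(11); z=np.array([0,0,1.])
a=-e*np.sin(t)-z*np.cos(t); y=-(e*np.cos(t)-z*np.sin(t)); R=np.c_[a,y,np.cross(a,y)]
o=.0695*e+.026*z
manip.set_gripper(.45,80)
manip.move_ptp(C+o-.10*a,R); manip.move_l(C+o,None,.12); print(manip.current_force())
manip.set_gripper(0); print("w",manip.current_grip_width(),manip.current_force(),manip.current_time())
manip.move_l(C+o+.02*z,None,.05); print(manip.current_force(),manip.current_grip_width())
snap("side","s11",(190,310,200,340),5)
```

```text
board [[ 0.71865097 -0.00576009  0.012     ]]
[ 0.43931788 -0.04226044  0.5376767 ]
w 0.03011009973553073 [0.29496182 1.03027606 7.06794733] 96.275
[ 0.36391395 -0.18097484 -2.38627014] 0.02767236545125594
```

View pics/s11.png

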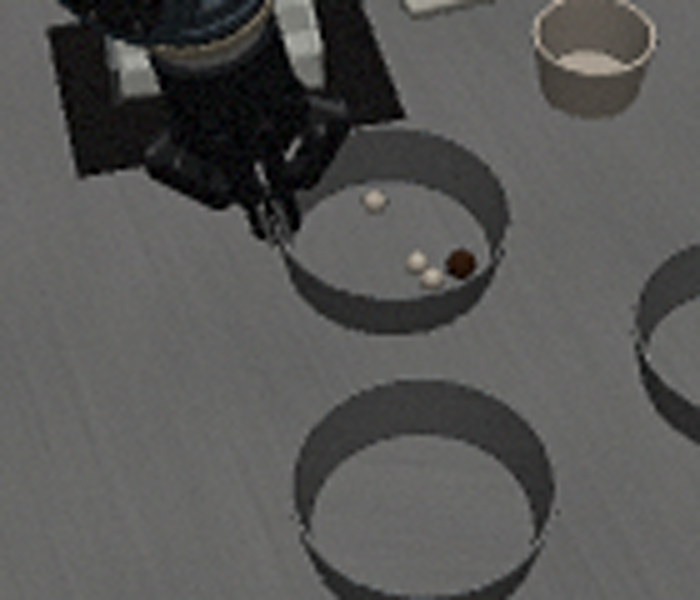

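Run:
```python
from h import *
B=np.array([.7195,-.005,0])
az=165; e=np.array([np.cos(np.radians(az)),np.sin(np.radians(az)),0]); z=np.array([0,0,1.]); t=np.radians(11); a=-e*np.sin(t)-z*np.cos(t)
o=.0695*e+.026*z
P=manip.current_ee_pos(); R=manip.current_tcp_rot()
manip.move_l(P+.08*z,None,.12)
manip.move_l(B+o+.10*z,None,.12); manip.move_l(B+o+.030*z,None,.1); manip.move_l(B+o+.0135*z,None,.04)
print(manip.current_force(),manip.current_time())
manip.set_gripper(.45); manip.move_l(B+o+.0135*z-.11*a,None,.15)
manip.move_ptp([.30,.25,.35],tool(Rb(3.0)))
print(manip.current_time())
p=snap("top","t12",(140,280,80,390),2.5); s=snap("side","s12",(100,240,170,350),4)
print("bottle",bottle_pose(p),beads("top"),beads("side"))
uv=w2p("top",[[*B[:2],.05]])[0]; print(uv)
print([(d["at"],d["confidence"]) for d in manip.look_for("top","dish")],[(d["at"],d["confidence"]) for d in manip.look_for("top","nut_center")])
```

```text
[-0.09797487 -0.06425856 -0.45367877] 102.3083
105.3833
bottle (array([ 0.48051807, -0.09296319]), np.float32(2.9260442), (58.43597412109375, 139.8101043701172)) [(29, -86, 13), (29, 21, 13), (0, -124, 16), (27, 130, 13), (-24, -104, 13), (-26, 2, 13), (-28, 109, 14)] [(27, 133, 2), (-28, 112, 4), (29, 26, 2), (-26, 5, 4), (28, -82, 3), (-24, -102, 4), (2, -121, 3)]
[219.53614935 168.41654076]
[([0.4718, -0.5062, 0.0037], 0.93), ([0.7003, -0.4771, 0.0061], 0.89), ([0.7236, -0.0057, 0.0162], 0.76), ([0.4346, -0.7516, 0.0041], 0.72), ([0.4784, -0.0947, 0.0038], 0.29)] []
```

View pics/t12.png

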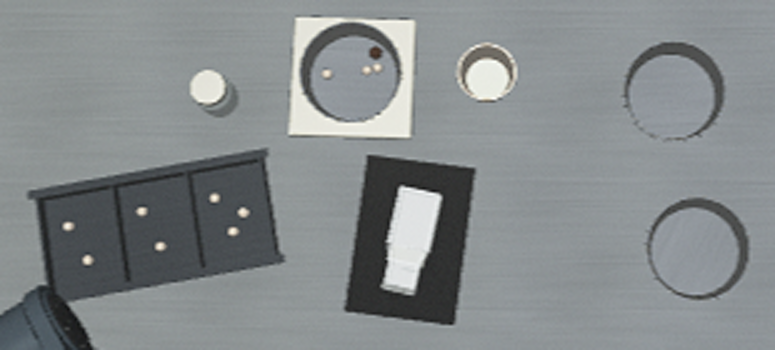

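View pics/s12.png

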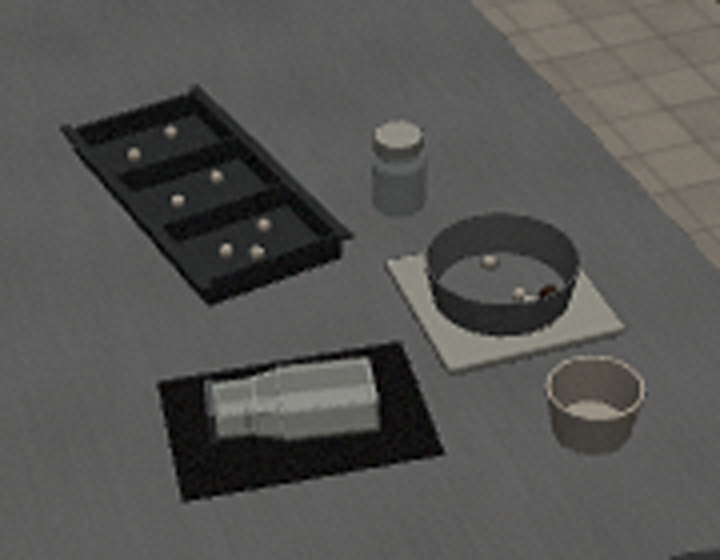

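```bash
python3 -c "
from bench import manip
manip.sign_off()"
```

```text
the job is handed in; nothing more can be done
```

I finished the task and handed it in at about 105 s on the robot's clock (limit 192 s). No verdict was reported.

**What the last pictures showed**
- **Nut and dish:** the nut and three beads are in the dish. It stands upright on the board, within about 5 mm of the middle.
- **Tray:** seven beads, split 3, 2 and 2 over the bays. That accounts for all ten.
- **Bottle:** empty and flat on the mat, with its half-way point about 1 mm from the mat's middle.
- **Bystanders and robot:** the jar and ramekin look unmoved, and the robot is clear of everything.

**What went wrong on the way, and the mending**
- **Rocking without easing level:** the first rocks over the tray let no bead out. Easing the bottle level between rocks worked, and after that two beads dropped per bay.
- **Loose bead:** one bead overshot the tray and came to rest on the table near the jar. I picked it up with the fingers and put it in the tray.
- **Displaced bottle:** after I first laid it down, the bottle was about 59 mm off the mat's middle, probably the announced knock. I gripped it again and centred it.
- **Network check:** the network found the dish on the board but not the nut in the last picture. The nut shows clearly in both camera views.

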